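# Click the ignition test set to its marked circuit and test it

## Task

On the grey ignition test set, flick the edge of the black star-shaped thumbwheel with a fingertip, clockwise seen from above, click by click, until its one long tooth points at the brass index post and no further; then press the black push-button fully down and let it spring back. Only touch and push: grip and lift nothing, leave the test set standing where it is and do not disturb the things lying around it.

Things in the scene. Friction and masses are not known exactly. Their poses are not given: they have to be found in the camera images.
- testset: Ignition test set: loose grey steel case, about 3 kg, on rubber feet; 180 mm (its x) by 260 mm (its y), flat top 55 mm above the bench. Origin: centre of its underside; z up, x roughly away from the robot. A flat black star-shaped thumbwheel is on its +y half, a push-button on its -y half. A sideways push over about 12 N can slide it.
- hub (a point): On the wheel's vertical axis (case axes), 79 mm above the bench, level with the wheel's top; at (0, 45) mm in the case frame. Wheel 16 mm thick, underside 8 mm clear of the case: a disc of 34 mm radius with six straight teeth 9 mm wide, 60 deg apart, ending 52 mm from the axis (one long tooth: 70 mm). Gaps about 40 mm wide, open outward and upward. Steel cap on top, 4 mm high, radius 12 mm.
- long_tooth (a point): End of the wheel's one long tooth, 70 mm from the axis, mid-thickness (71 mm above the bench); moves with the wheel, its x axis points outward along the tooth.
- index (a point): Inner point of the fixed index post, a small brass post on the case top, 16 mm wide, its top 81 mm above the bench, straight out from the hub in the case's +x direction; this point is 74 mm from the wheel's axis, 71 mm above the bench. The post reaches from 74 to 89 mm from the axis.
- wheel (a joint): Wheel angle, rad: 0 with the long tooth at the index post, growing clockwise seen from above. A spring detent holds it at clicks 1.047 rad (60 deg) apart, each with a tooth at the post: pushed past half-way it snaps to the next click, left before that it springs back. Needs about 3 N at a tooth's end. Starts two, three or four clicks short of 0 (about -2.09, -3.14 or -4.19).
- test_button (a joint): Travel of the push-button, m: 0 released, 0.006 fully down; it springs back by itself; fully down takes about 5 N.
- test_button_top (a point): Centre of the push-button's top face: a plain black round cap, 28 mm across, 77 mm above the bench when released, in a dark round housing (44 mm across, top at 67 mm) on the case, at (-35, -92) mm in the case frame.
- plug0: Bystander: a spark plug standing upright, 21 mm wide, 57 mm tall, loose on the bench close to the test set. Origin: on its underside.
- plug1: Bystander: a second, identical spark plug, loose on the bench close to the test set. Origin: on its underside.
- bearing: Bystander: a ball-bearing ring lying flat, 52 mm across, 15 mm tall, loose on the bench close to the test set. Origin: on its underside.
- socket: Bystander: a dark wrench socket standing upright, 26 mm across, 45 mm tall, loose on the bench close to the test set. Origin: on its underside.
- piston: Bystander: an aluminium piston standing upright, 62 mm across, 55 mm tall, loose on the bench close to the test set. Origin: on its underside.
- cleaner: Bystander: a small metal can, 44 mm across, 85 mm tall, loose on the bench close to the test set. Origin: on its underside.
- wrench: Bystander: an open-ended wrench about 170 mm long lying flat, loose on the bench close to the test set. Origin: near the middle of its length, on its underside.

How it is judged:
On the way, in this order (a step that is already met when the one before it is completed fails the run):
1. the wheel has clicked into place with its long tooth at the index post (value of joint wheel between -0.15 and 0.15 rad), for 0.2 s.
2. the button is pressed fully down with the wheel at the mark (all of step 1 and value of joint test_button above 0.0045 m), for 0.02 s.
At the end, for the whole second after the job is handed in: The long tooth points at the index post within 0.15 rad (9 degrees), the button is released (less than 1.5 mm down), the test set stands level and at rest within 30 mm of where it was (its index post within 35 mm), and every bystander is within 30 mm of where it was (all of step 1 and value of joint test_button below 0.0015 m and distance of each of testset, plug0, plug1, bearing, socket, piston, cleaner, wrench from where it was at the start of the episode below 0.03 m and distance of index from where it was at the start of the episode below 0.035 m and height (world z) of testset below 0.006 m and angle between testset's own z axis and vertical below 0.05 rad and linear speed of testset below 0.01 m/s); the robot touches nothing.
It fails at once if the wheel was turned past the index post to the next click (value of joint wheel above 0.6 rad).
It fails at once if the wheel was turned backwards (anticlockwise) out of its range of starts (value of joint wheel below -4.9 rad).
It fails at once if the button was pressed while the long tooth was not at the index post (value of joint test_button above 0.0035 m and not (value of joint wheel between -0.3 and 0.3 rad)).
It fails at once if the test set was lifted, tipped or shoved more than 40 mm (distance of testset from where it was at the start of the episode above 0.04 m or height (world z) of testset above 0.012 m or angle between testset's own z axis and vertical above 0.12 rad).
It fails at once if a bystander was lifted, carried or knocked away (distance of any of plug0, plug1, bearing, socket, piston, cleaner, wrench from where it was at the start of the episode above 0.05 m or height (world z) of any of plug0, plug1, bearing, socket, piston, cleaner, wrench above 0.03 m).
It also fails if it takes over 61 s, if anything falls off the work surface, if the arm or the gripper's body presses on something with over 40 N, if the wrist force passes 120 N, or if a joint passes its speed limit or range.

## Robot

A 6-joint arm with a two-finger parallel gripper is mounted at the origin on the work surface. World frame = base frame: x ahead of the robot, y to its left, z up, the work surface at z = 0. Lengths are in m, angles in rad, forces in N, time in s.
With the tool pointing down it reaches from about 0.35 to 0.975 m from the base axis. Payload 7.1 kg.
Tool frame: the origin (TCP) lies at the very end of the fingers, on their centre line; the grasp point (between the pads) lies 19 mm behind it; z points along the fingers, y is the direction in which the jaws open and shut (so a half turn about z gives the same grasp; the last joint's range is limited). The gripper opens to 88 mm and grips with 3 to 60 N. Pads are 20 mm wide; open, the fingers measure 115 mm over their backs; the gripper's body (75 mm by 178 mm) begins 61 mm behind the grasp point.
Start: joints at [-1.175, 0.423, 1.63, -0, 1.089, -0.019], TCP at [0.252, -0.572, 0.223] pointing down, gripper open.
Joint ranges: [-3, 3], [-0.9, 2.11], [0.09, 2.58], [-1.31, 4.45], [0.11, 2.69], [-2.54, 2.54]. Speed limits (rad/s): [2.39, 2.39, 3.01, 3.14, 3.14, 3.14].

## Interface

Orientations are given as a 3x3 rotation matrix whose columns are the frame's x, y, z axes.
In Python, from bench import manip, effector, kinematics, get_obs, vision, workorder gives the robot as it stands. Calls block until the motion is done:
- manip.move_ptp(position, orientation): joint-space move of the TCP to a pose.
- manip.move_linear(position, rot=None, vel=0.15, until_force=None): straight line of the TCP; rot=None keeps the orientation; vel is the mean speed in m/s. With until_force (N) it stops when the force on the tool has changed by that much, and returns True; else False.
- manip.goto_joints(angles): joint-space move.
- effector.command_gripper(opening): opening from 0.0 (shut) to 1.0 (fully open); the grip force is fixed at half the most; returns when the fingers have stopped.
- manip.wait(seconds).
- kinematics.solve_ik(position, orientation): joint angles nearest the present ones, or None.
- get_obs(): the state.
- vision.read_camera(name): name is "scene" or "top" or "wrist"; returns the picture (420x560x3 uint8, red, green, blue); there is no depth.
- vision.camera_info(name): a dict with "intrinsics" (3x3 intrinsics, pixels), "k1" (the pictures are not rectified: a ray, as slopes to the right and down, at radius r is drawn at 1 + k1 r^2 times it, then the intrinsics apply), "rvec" (rotation vector, rad) and "tvec" (3), from world to camera coordinates, as OpenCV has them; the wrist camera has in their place "mount" (4x4, takes a point from camera to tool coordinates, whose origin is the TCP and whose axes are the flange's). Camera axes: x right, y down, z forward; pixel columns grow to the right and rows downward; lengths in m; the calibration is good to about 2 mm. A picture is of the moment at which its call begins: read the wrist's pose just before it. camera_info takes no time and is no camera call.
A pose or a line that the arm cannot do raises manip.PlanningError and nothing moves.
- workorder.hand_in(): hands the job in, once; it reports no verdict.
The state is a dict: "t": time; "joint_pos": joint angles; "qd": joint speeds; "joint_efforts": joint torques, N m; "ee_pos": TCP position; "ee_rot": TCP orientation; "contact_force": force on the tool from outside, world axes, zero at the start; "wrist_torque": the same for the moment, N m; "grip_width": opening from 0.0 (shut) to 1.0 (fully open).
Only numpy, scipy, OpenCV 4.12 (cv2) and the standard library are available. Lean on these libraries where they do the work, as an engineer would, in place of code of your own. Each camera call takes 0.05 s, during which the arm holds its last target.

## Working session

There is one attempt and no reset: what is moved stays moved. The work goes in short steps, each a Python script; the robot and the scene stay as the last script left them, time stands still between calls to the robot, and variables do not carry over. Pictures are saved under pics/ and viewed, and the job is handed in when it is done.

```bash
ls; mkdir -p pics; python3 - <<'E'
from bench import manip, effector, kinematics, get_obs, vision
import cv2
o=get_obs(); print(o['t'],o['ee_pos'],o['ee_rot'],o['grip_width'])
for n in ['scene','top']:
    im=vision.read_camera(n); cv2.imwrite(f'pics/{n}0.png',im[:,:,::-1])
    print(n,vision.camera_info(n))
print(vision.camera_info('wrist'))
E
```

```text
pics
0.0 [ 0.25167242 -0.57150595  0.22191286] [[ 9.15207458e-01  4.02982590e-01 -5.84297334e-04]
 [ 4.02983013e-01 -9.15206410e-01  1.38521232e-03]
 [ 2.34637822e-05 -1.50321854e-03 -9.99998870e-01]] 1.003274337304396
scene {'intrinsics': array([[416.61731744,   0.        , 275.18391902],
       [  0.        , 416.61731744, 202.36578007],
       [  0.        ,   0.        ,   1.        ]]), 'k1': -0.012911049607871247, 'rvec': array([ 2.34874929,  1.22877247, -0.32999603]), 'tvec': array([-0.36002434, -0.35605896,  1.01646301])}
top {'intrinsics': array([[527.24475697,   0.        , 280.81040047],
       [  0.        , 527.24475697, 210.77955873],
       [  0.        ,   0.        ,   1.        ]]), 'k1': -0.15446332255722933, 'rvec': array([ 2.12870561, -2.11408243,  0.22469445]), 'tvec': array([0.0414097 , 0.55533588, 1.01517384])}
{'intrinsics': array([[320.93743162,   0.        , 275.21344572],
       [  0.        , 320.93743162, 211.35390931],
       [  0.        ,   0.        ,   1.        ]]), 'k1': -0.013207740654350961, 'mount': array([[-3.13091436e-04, -9.53662422e-01, -3.00878525e-01,
         8.35285617e-02],
       [ 9.99999942e-01, -2.59050441e-04, -2.19506351e-04,
         3.40779199e-04],
       [ 1.31392243e-04, -3.00878576e-01,  9.53662448e-01,
        -1.62378081e-01],
       [ 0.00000000e+00,  0.00000000e+00,  0.00000000e+00,
         1.00000000e+00]])}
```

View pics/scene0.png

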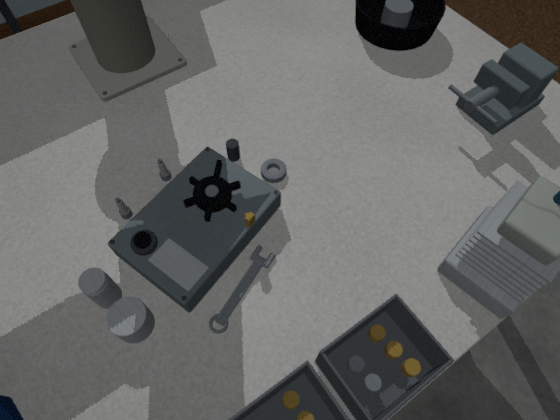

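View pics/top0.png

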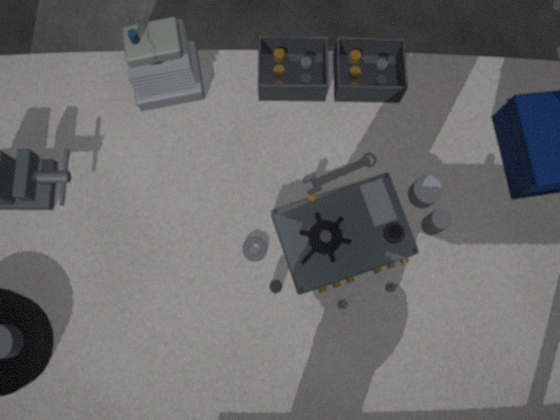

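```bash
cat > h.py <<'E'
import numpy as np, cv2
from bench import manip, effector, kinematics, get_obs, vision
def cam(name,obs=None):
    c=vision.camera_info(name);K=c['intrinsics'];D=np.array([c['k1'],0,0,0.])
    if 'rvec' in c:
        R=cv2.Rodrigues(c['rvec'])[0];t=np.ravel(c['tvec'])
    else:
        M=c['mount'];T=np.eye(4);T[:3,:3]=obs['ee_rot'];T[:3,3]=obs['ee_pos'];W=np.linalg.inv(T@M);R=W[:3,:3];t=W[:3,3]
    return K,D,R,t
def ray(C,px,z):
    K,D,R,t=C
    n=cv2.undistortPoints(np.array(px,float).reshape(-1,1,2),K,D,None,None).reshape(-1,2)
    d=np.c_[n,np.ones(len(n))]@R; o=-R.T@t
    s=(z-o[2])/d[:,2]
    return o+d*s[:,None]
def proj(C,P):
    K,D,R,t=C
    return cv2.projectPoints(np.array(P,float).reshape(-1,1,3),cv2.Rodrigues(R)[0],t,K,D)[0].reshape(-1,2)
E
python3 - <<'E'
from h import *
a=cv2.imread('pics/top0.png')[150:330,220:470]; cv2.imwrite('pics/topc.png',cv2.resize(a,None,fx=3.2,fy=3.2,interpolation=2))
a=cv2.imread('pics/scene0.png')[130:330,60:310]; cv2.imwrite('pics/scenec.png',cv2.resize(a,None,fx=3,fy=3,interpolation=2))
C=cam('top')
for n,p,z in [('hub',(325,237),.083),('index',(311,198),.081),('btn',(394,232),.077),('tooth',(303,262),.079)]: print(n,ray(C,p,z))
for n in ('top','scene'):
    K,D,R,t=cam(n); print(n,-R.T@t)
E
```

```text
hub [[ 0.49765775 -0.04147473  0.083     ]]
index [[ 0.57632872 -0.01451656  0.081     ]]
btn [[ 0.50935212 -0.18032105  0.077     ]]
tooth [[0.44866078 0.00162278 0.079     ]]
top [0.34258131 0.05660975 1.10459224]
scene [ 0.87874671 -0.17511726  0.69766089]
```

View pics/topc.png

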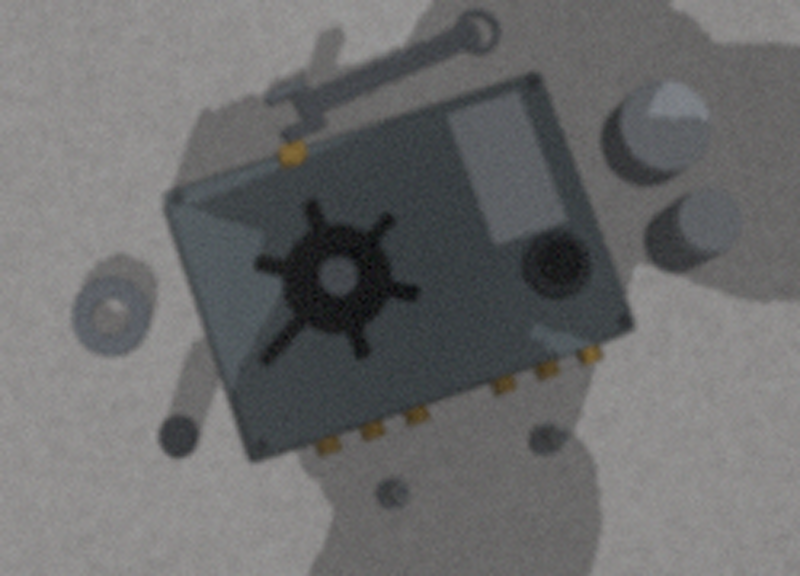

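View pics/scenec.png

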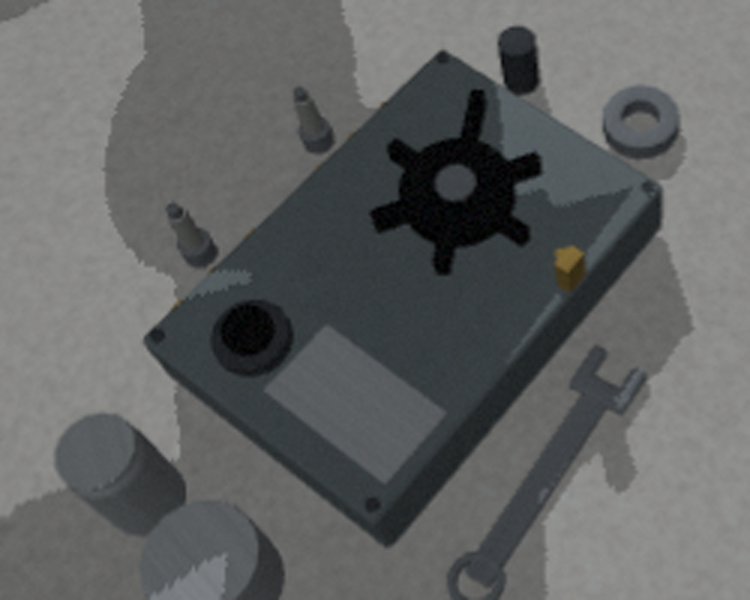

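```bash
python3 - <<'E'
from h import *
C=cam('top'); im=cv2.imread('pics/top0.png'); hsv=cv2.cvtColor(im,cv2.COLOR_BGR2HSV)
def roi(m,x0,x1,y0,y1):
    r=np.zeros_like(m); r[y0:y1,x0:x1]=m[y0:y1,x0:x1]; return r
def comps(m,mn=10):
    n,l,s,c=cv2.connectedComponentsWithStats(m); return [(tuple(np.round(c[i],2)),s[i].tolist()) for i in range(1,n) if s[i,4]>=mn],l
g=cv2.GaussianBlur(cv2.cvtColor(im,cv2.COLOR_BGR2GRAY),(3,3),0)
dark=roi((g<38).astype(np.uint8),280,415,190,290)
print('dark',comps(dark)[0])
br=roi(((hsv[...,1]>110)&(hsv[...,0]>8)&(hsv[...,0]<30)).astype(np.uint8),270,420,180,300)
cb=comps(br,4)[0]; print('brass',cb)
# wheel: fill, largest comp
n,l,s,c=cv2.connectedComponentsWithStats(dark); i=1+np.argmax(s[1:,4])
w=(l==i).astype(np.uint8); cs,_=cv2.findContours(w,cv2.RETR_EXTERNAL,cv2.CHAIN_APPROX_NONE)
ct=max(cs,key=cv2.contourArea)[:,0,:].astype(float)
fil=np.zeros_like(w); cv2.drawContours(fil,[max(cs,key=cv2.contourArea)],-1,1,-1)
op=cv2.morphologyEx(fil,cv2.MORPH_OPEN,cv2.getStructuringElement(2,(15,15)))
M=cv2.moments(op,True); hp=(M['m10']/M['m00'],M['m01']/M['m00']); print('disc',hp,M['m00'], 'r',np.sqrt(M['m00']/np.pi)*np.linalg.norm(ray(C,(325,237),.077)-ray(C,(326,237),.077)))
H=ray(C,hp,.077)[0]
I=ray(C,cb[0][0],.078)[0]
P=ray(C,ct,.079)
d=P-H; r=np.hypot(d[:,0],d[:,1]); a=np.degrees(np.arctan2(d[:,1],d[:,0]))
print('H',H); print('index',I,np.hypot(*(I-H)[:2]),np.degrees(np.arctan2(*(I-H)[:2][::-1])))
o=np.argsort(a);
sel=r>.043
A=np.sort(a[sel]); 
grp=np.split(A,np.where(np.diff(A)>15)[0]+1)
for q in grp: 
    m=sel&(a>=q[0])&(a<=q[-1]); print(q.mean().round(1),r[m].max().round(4))
# corners of case top
for p in [(273+0,211),(387,174),(418,252),(299,293)]: print(ray(C,p,.055)[0])
E
```

```text
dark [((np.float64(325.02), np.float64(237.37)), [301, 213, 50, 50, 949]), ((np.float64(394.02), np.float64(231.4)), [386, 224, 17, 16, 192])]
brass [((np.float64(311.07), np.float64(197.48)), [308, 194, 7, 8, 42]), ((np.float64(403.94), np.float64(260.41)), [402, 259, 5, 4, 17]), ((np.float64(390.6), np.float64(264.87)), [388, 263, 6, 4, 15]), ((np.float64(376.94), np.float64(269.69)), [375, 268, 5, 4, 16]), ((np.float64(350.2), np.float64(278.93)), [348, 277, 5, 4, 15]), ((np.float64(336.18), np.float64(283.76)), [334, 282, 5, 4, 17]), ((np.float64(322.21), np.float64(288.5)), [320, 287, 5, 4, 14])]
disc (324.99652777777777, 236.69675925925927) 864.0 r 0.032841294660570834
H [ 0.49917364 -0.04204979  0.077     ]
index [ 0.57808141 -0.01487175  0.078     ] 0.08345706644706878 19.005136450433206
-162.0 0.05
-101.2 0.05
-40.5 0.0509
19.0 0.0497
79.2 0.0487
138.3 0.0681
[0.55453    0.06109162 0.055     ]
[ 0.63498137 -0.17526436  0.055     ]
[ 0.47203378 -0.2336588   0.055     ]
[0.3895222  0.00831694 0.055     ]
```

```bash
cat >> h.py <<'E'
H=np.array([.4992,-.0420]); PSI=19.0
def Rr(th,s=1):
    a=np.radians(th); y=s*np.array([np.cos(a),np.sin(a),0]); z=np.array([0,0,-1.]); return np.c_[np.cross(y,z),y,z]
def P(th,r,z): a=np.radians(th); return np.array([H[0]+r*np.cos(a),H[1]+r*np.sin(a),z])
E
python3 - <<'E'
from h import *
C=cam('scene')
c,s=np.cos(np.radians(19)),np.sin(np.radians(19)); R2=np.array([[c,-s],[s,c]])
pts=[np.r_[H,.083]]+[np.r_[H+R2@np.array(v[:2]),v[2]] for v in [(.0815,0,.081),(-.035,-.137,.077),(.09,-.175,.055),(.09,.085,.055),(-.09,.085,.055),(-.09,-.175,.055)]]
print(pts)
for n in ('scene','top'): print(n,proj(cam(n),pts).round(1).tolist())
for sg in (1,-1):
  for th in (229,199,169,139,109): print(sg,th,kinematics.solve_ik(P(th,.052,.064),Rr(th,sg)))
E
```

```text
[array([ 0.4992, -0.042 ,  0.083 ]), array([ 0.57625976, -0.0154662 ,  0.081     ]), array([ 0.51070969, -0.18293093,  0.077     ]), array([ 0.6412711 , -0.17816462,  0.055     ]), array([0.55662338, 0.06767021, 0.055     ]), array([0.38643004, 0.00906795, 0.055     ]), array([ 0.47107776, -0.23676688,  0.055     ])]
scene [[212.5, 188.9], [249.4, 213.7], [142.6, 236.9], [185.8, 303.4], [282.6, 190.0], [207.6, 143.7], [107.0, 241.5]]
top [[325.3, 236.2], [311.5, 198.0], [395.3, 231.3], [388.3, 171.1], [269.8, 210.0], [298.6, 294.6], [419.5, 252.5]]
1 229 [-1.98150923e-01  4.70540712e-01  2.05555515e+00 -4.44089210e-16
  6.15496788e-01  2.08823040e+00]
1 199 None
1 169 None
1 139 [-4.30123231e-02  4.58734956e-01  2.08130648e+00 -4.44089210e-16
  6.01551220e-01 -2.46901998e+00]
1 109 [-9.81493934e-03  4.80567438e-01  2.03374010e+00 -4.44089210e-16
  6.27285115e-01 -1.91222382e+00]
-1 229 [-1.98150923e-01  4.70540712e-01  2.05555515e+00 -4.44089210e-16
  6.15496788e-01 -1.05336226e+00]
-1 199 [-1.56425801e-01  4.52779901e-01  2.09432501e+00 -4.44089210e-16
  5.94487743e-01 -4.88038358e-01]
-1 169 [-9.79444625e-02  4.48367982e-01  2.10398341e+00 -4.44089210e-16
  5.89241263e-01  9.40417552e-02]
-1 139 [-4.30123231e-02  4.58734956e-01  2.08130648e+00 -4.44089210e-16
  6.01551220e-01  6.72572670e-01]
-1 109 [-9.81493934e-03  4.80567438e-01  2.03374010e+00 -4.44089210e-16
  6.27285115e-01  1.22936883e+00]
```

```bash
python3 - <<'E'
from h import *
effector.command_gripper(0.0)
manip.move_ptp(np.r_[P(229,.052,.2)],Rr(229,-1))
o=get_obs(); im=vision.read_camera('wrist'); cv2.imwrite('pics/w1.png',im[:,:,::-1])
np.savez('w1.npz',ee_pos=o['ee_pos'],ee_rot=o['ee_rot'])
print(o['t'],o['ee_pos'],o['grip_width'],o['contact_force'])
E
```

```text
3.375 [ 0.46532249 -0.08186817  0.20009996] 0.00036094079851206834 [ 0.07377885 -0.70440856  0.05810694]
```

View pics/w1.png

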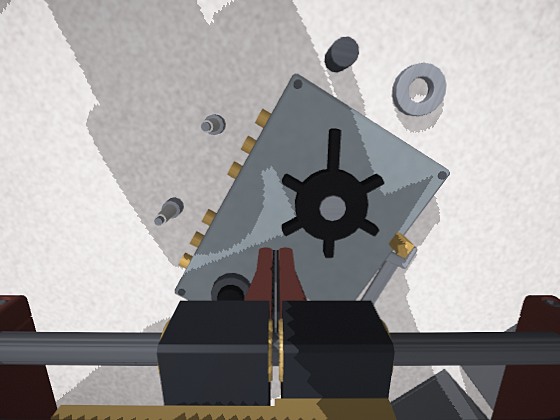

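```bash
python3 - <<'E'
from h import *
o=np.load('w1.npz'); C=cam('wrist',o); im=cv2.imread('pics/w1.png'); hsv=cv2.cvtColor(im,cv2.COLOR_BGR2HSV); g=hsv[...,2]
m=np.zeros_like(g); m[115:265,270:395]=(g[115:265,270:395]<45)
n,l,s,c=cv2.connectedComponentsWithStats(m); i=1+np.argmax(s[1:,4]); w=(l==i).astype(np.uint8)
cs,_=cv2.findContours(w,cv2.RETR_EXTERNAL,cv2.CHAIN_APPROX_NONE); ct=max(cs,key=cv2.contourArea)
cap=np.zeros_like(g); cv2.drawContours(cap,[ct],-1,1,-1); cap=cap&(1-w)
n,l,s,c=cv2.connectedComponentsWithStats(cap); i=1+np.argmax(s[1:,4]); print('cap',c[i],s[i]); hub=ray(C,c[i],.083)[0]; print('hub',hub)
br=np.zeros_like(g); br[225:265,385:415]=((hsv[...,1]>110)&(hsv[...,0]>8)&(hsv[...,0]<32))[225:265,385:415]
n,l,s,c=cv2.connectedComponentsWithStats(br); i=1+np.argmax(s[1:,4]); print('brass',c[i],s[i]); I=ray(C,c[i],.079)[0]; d=I-hub; print('index',I,np.hypot(*d[:2]),np.degrees(np.arctan2(d[1],d[0])))
Pp=ray(C,ct[:,0,:],.079); d=Pp-hub; r=np.hypot(d[:,0],d[:,1]); a=np.degrees(np.arctan2(d[:,1],d[:,0]))%360
sel=r>.044; A=np.sort(a[sel])
for q in np.split(A,np.where(np.diff(A)>15)[0]+1):
    k=sel&(a>=q[0])&(a<=q[-1]); print(q.mean().round(1),r[k].max().round(4))
print('corners',ray(C,[(297,76),(448,174),(177,292)],.055))
print('pred hub/idx px',proj(C,[np.r_[H,.083],[.5763,-.0155,.079]]))
E
```

```text
cap [332.18232044 207.79373849] [319 195  27  26 543]
hub [ 0.50123012 -0.04403625  0.083     ]
brass [401.         244.92917847] [389 232  25  26 353]
index [ 0.57547821 -0.01740275  0.079     ] 0.0788804256309791 19.73339701486831
19.4 0.0511
80.9 0.0509
140.0 0.0696
197.5 0.0529
256.5 0.0513
317.9 0.0512
corners [[ 0.39405991  0.00631913  0.055     ]
 [ 0.55811925  0.0605439   0.055     ]
 [ 0.47545396 -0.23286057  0.055     ]]
pred hub/idx px [[332.57106913 204.76878741]
 [403.12764749 244.32007404]]
```

```bash
sed -i 's/^H=.*/H=np.array([.5002,-.0432]); PSI=19.0/' h.py; python3 - <<'E'
from h import *
manip.move_linear(P(229,.052,.1),Rr(229,-1),vel=.15)
f0=get_obs()['contact_force']
hit=manip.move_linear(P(229,.052,.065),vel=.04,until_force=5)
o=get_obs(); print('down',hit,o['ee_pos'],(o['contact_force']-f0).round(2))
if not hit:
  for th in range(221,168,-8)if False else [221,213,205,197,189,181,175,169]:
    h=manip.move_linear(P(th,.052,.065),Rr(th,-1),vel=.04,until_force=10)
    o=get_obs(); print(th,h,(o['contact_force']-f0).round(2),o['t'])
    if h: break
for n in ('scene','top'): cv2.imwrite(f'pics/{n}1.png',vision.read_camera(n)[:,:,::-1])
ims=[cv2.resize(cv2.imread('pics/scene1.png')[130:330,60:310],None,fx=1.6,fy=1.6),cv2.resize(cv2.imread('pics/top1.png')[150:350,220:470],None,fx=1.6,fy=1.6)]
cv2.imwrite('pics/both1.png',np.hstack(ims))
E
```

```text
down False [ 0.46623388 -0.08247081  0.06510532] [ 0.09  0.07 -0.04]
221 False [ 0.22 -0.21  0.48] 5.6
213 False [ 1.87 -2.05 -0.69] 5.9333
205 False [ 1.56 -2.57  0.72] 6.2667
197 False [ 1.94 -1.86  0.94] 6.6
189 False [ 0.17 -0.03  0.27] 6.9333
181 False [-0.15  0.31 -0.56] 7.2667
175 False [0.94 0.79 0.28] 7.55
169 False [ 0.43 -0.46  0.36] 7.8333
```

View pics/both1.png

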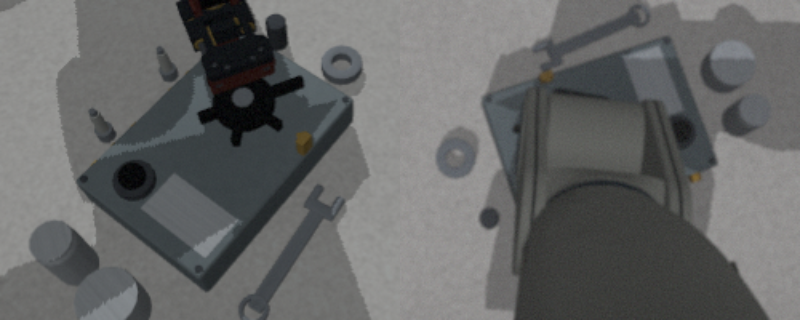

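The scene view shows that the wheel made one click. The long tooth, right of the hub at (300,83) in the composite, is now 60° short of the brass post at (303,142). The case has not moved, so one more click is needed.

```bash
python3 - <<'E'
from h import *
f0=get_obs()['contact_force']
for th in [161,153,145,137,129,121,115,109]:
    h=manip.move_linear(P(th,.052,.065),Rr(th,-1),vel=.04,until_force=10)
    o=get_obs(); print(th,h,(o['contact_force']-f0).round(2),o['t'])
    if h: break
manip.wait(.3)
for n in ('scene','top'): cv2.imwrite(f'pics/{n}2.png',vision.read_camera(n)[:,:,::-1])
ims=[cv2.resize(cv2.imread('pics/scene2.png')[130:330,60:310],None,fx=1.6,fy=1.6),cv2.resize(cv2.imread('pics/top2.png')[150:350,220:470],None,fx=1.6,fy=1.6)]
cv2.imwrite('pics/both2.png',np.hstack(ims))
E
```

```text
161 False [ 0.66  0.07 -0.43] 8.2667
153 False [-0.47 -2.36 -0.17] 8.6
145 False [-0.96 -3.38  0.61] 8.9333
137 False [-1.5  -1.4   0.57] 9.2667
129 False [0.96 0.05 0.03] 9.6
121 False [1.37 1.32 0.33] 9.9333
115 False [0.25 0.74 0.38] 10.2167
109 False [0.49 0.22 0.23] 10.5
```

View pics/both2.png

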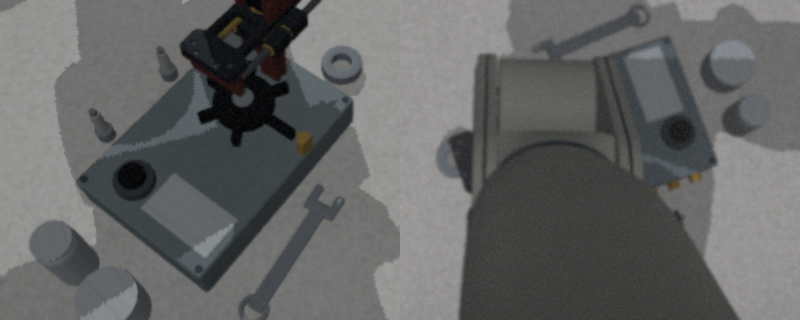

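```bash
python3 - <<'E'
from h import *
f0=get_obs()['contact_force']
print(manip.move_linear(P(109,.052,.2),vel=.12,until_force=8))
B=np.array([.5115,-.1838])
R=Rr(109,-1); print(R[:,0])
q=np.r_[B-R[:2,0]*.08,.2]
manip.move_linear(q,R,vel=.15)
o=get_obs(); im=vision.read_camera('wrist'); cv2.imwrite('pics/w2.png',im[:,:,::-1]); np.savez('w2.npz',ee_pos=o['ee_pos'],ee_rot=o['ee_rot'])
print(o['t'],o['ee_pos'],proj(cam('wrist',o),[np.r_[B,.077],np.r_[H,.083]]))
cv2.imwrite('pics/top3.png',vision.read_camera('top')[:,:,::-1])
E
```

```text
False
[0.94551858 0.32556815 0.        ]
13.8 [ 0.43591346 -0.20930315  0.19994653] [[275.58477727 114.86198229]
 [106.07989268  69.92634239]]
```

View pics/w2.png

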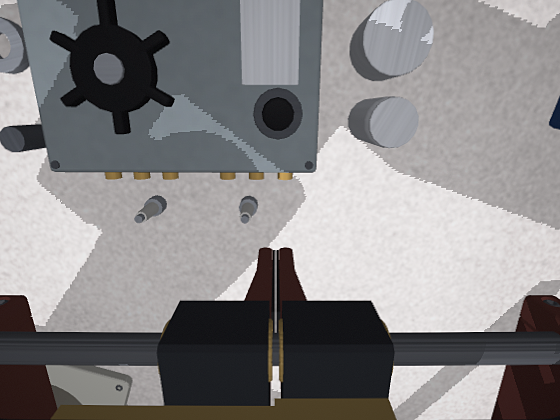

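```bash
python3 - <<'E'
from h import *
o=np.load('w2.npz'); C=cam('wrist',o); im=cv2.imread('pics/w2.png'); g=im.max(2)
w=np.zeros_like(g); w[0:140,45:180]=g[0:140,45:180]<45
n,l,s,c=cv2.connectedComponentsWithStats(w); i=1+np.argmax(s[1:,4]); w=(l==i).astype(np.uint8); print(s[i])
ct=max(cv2.findContours(w,0,1)[0],key=cv2.contourArea)
f=np.zeros_like(w); cv2.drawContours(f,[ct],-1,1,-1); cap=f&(1-w); n,l,s,c=cv2.connectedComponentsWithStats(cap); i=1+np.argmax(s[1:,4]); hub=ray(C,c[i],.083)[0]; print('hub',hub)
d=ray(C,ct[:,0],.079)-hub; r=np.hypot(d[:,0],d[:,1]); a=np.degrees(np.arctan2(d[:,1],d[:,0]))%360
sel=r>.044; A=np.sort(a[sel])
for q in np.split(A,np.where(np.diff(A)>15)[0]+1):
    k=sel&(a>=q[0])&(a<=q[-1]); print(q.mean().round(1),r[k].max().round(4))
b=np.zeros_like(g); b[85:145,245:310]=g[85:145,245:310]<32
n,l,s,c=cv2.connectedComponentsWithStats(b); i=1+np.argmax(s[1:,4]); print('btn',c[i],s[i],ray(C,c[i],.077))
E
```

```text
[  50    0  125  134 7233]
hub [ 0.5018289  -0.04480785  0.083     ]
15.5 0.0502
78.6 0.0516
140.1 0.0514
202.0 0.0512
259.8 0.0549
316.2 0.0537
btn [277.41412911 113.7088916 ] [262  97  32  34 821] [[ 0.5128987  -0.18496525  0.077     ]]
```

View pics/top3.png

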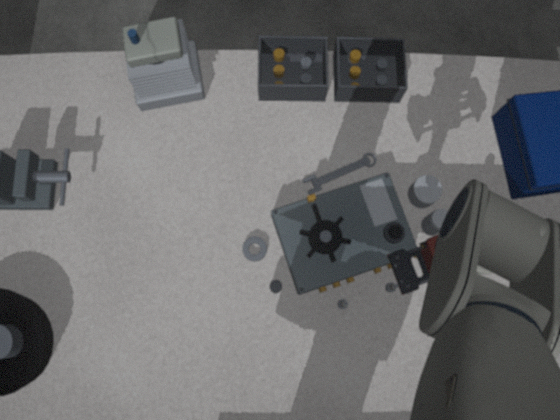

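```bash
python3 - <<'E'
from h import *
B=np.array([.5123,-.1843])
manip.move_linear(np.r_[B,.2],vel=.12)
manip.move_linear(np.r_[B,.09],vel=.08)
f0=get_obs()['contact_force']
h=manip.move_linear(np.r_[B,.068],vel=.015,until_force=10)
o=get_obs(); print('press',h,o['ee_pos'],(o['contact_force']-f0).round(2))
manip.wait(.2); o=get_obs(); print(o['ee_pos'],(o['contact_force']-f0).round(2))
manip.move_linear(np.r_[B,.085],vel=.03); o=get_obs(); print((o['contact_force']-f0).round(2))
manip.move_linear(np.r_[B,.2],vel=.12)
q=np.r_[B-Rr(109,-1)[:2,0]*.08,.2]; manip.move_linear(q,vel=.15)
o=get_obs(); cv2.imwrite('pics/w4.png',vision.read_camera('wrist')[:,:,::-1]); print(o['t'])
for n in ('top','scene'): cv2.imwrite(f'pics/{n}4.png',vision.read_camera(n)[:,:,::-1])
ims=[cv2.resize(cv2.imread('pics/scene4.png')[130:330,60:310],None,fx=1.6,fy=1.6),cv2.resize(cv2.imread('pics/top4.png')[150:350,220:470],None,fx=1.6,fy=1.6)]
a=np.hstack(ims); w=cv2.resize(cv2.imread('pics/w4.png')[:200],(800,286)) 
cv2.imwrite('pics/all4.png',np.vstack([a[:310],w]))
E
```

```text
press True [ 0.51227388 -0.18427767  0.07131854] [-1.25  1.13  7.7 ]
[ 0.51225953 -0.18428003  0.07129716] [-1.84  2.01  7.03]
[0.43 0.57 0.49]
20.025
```

View pics/all4.png

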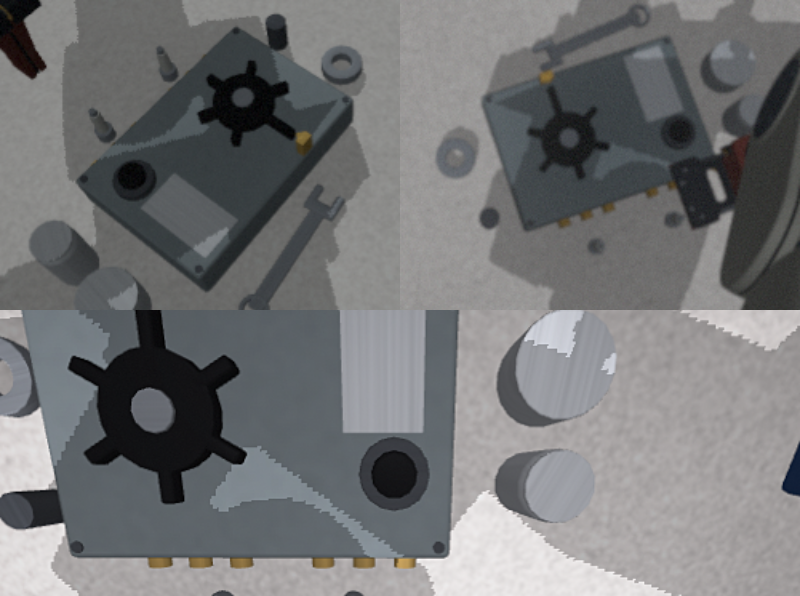

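```bash
python3 - <<'E'
from h import *
from bench import workorder
for f in ('top0','top4'):
    im=cv2.imread(f'pics/{f}.png'); hsv=cv2.cvtColor(im,cv2.COLOR_BGR2HSV)
    b=np.zeros(im.shape[:2],np.uint8); sl=np.s_[185:295,270:385]; b[sl]=((hsv[...,1]>110)&(hsv[...,0]>8)&(hsv[...,0]<30))[sl]
    n,l,s,c=cv2.connectedComponentsWithStats(b); print(f,[tuple(c[i].round(1)) for i in range(1,n) if s[i,4]>=8])
d=[cv2.absdiff(cv2.imread('pics/w2.png'),cv2.imread('pics/w4.png')).max(2)]
print('w2-w4 changed px',(d[0][:240]>60).sum())
workorder.hand_in(); print(get_obs()['t'],get_obs()['contact_force'])
E
```

```text
top0 [(np.float64(311.1), np.float64(197.5)), (np.float64(376.9), np.float64(269.7)), (np.float64(350.2), np.float64(278.9)), (np.float64(336.2), np.float64(283.8)), (np.float64(322.2), np.float64(288.5))]
top4 [(np.float64(311.1), np.float64(197.6)), (np.float64(377.1), np.float64(269.6)), (np.float64(349.8), np.float64(279.3)), (np.float64(336.1), np.float64(283.6)), (np.float64(322.1), np.float64(288.6))]
w2-w4 changed px 2728
the job is handed in; nothing more can be done
the job is handed in; nothing more can be done
```

The job is done and handed in at about 20 s of the 61 s allowed; hand-in reports no verdict. The wheel started two clicks short. I pushed it clockwise one click at a time with the closed fingertips, and the long tooth now points at the brass post. I then pressed the button once, let it spring back, and moved the arm clear.

**Wheel:** the final pictures show the long tooth at the post. The sideways force while turning stayed at about 3.5 N.

**Button:** the fingertip stopped at 71.3 mm, about 5.7 mm down from the stated 77 mm top. It held about 7 N for 0.2 s, against the 5 N needed for full travel. It looks released in the last pictures, and the tool force was back near zero. I did not measure the released height separately.

**Test set:** the index post and the brass fittings I compared are within about 0.5 pixel (about 1 mm) of where they started in the top view.

**Bystanders:** they look unmoved in the views, by eye only; I did not measure them one by one.

**Checks that disagreed:**
- The hub positions from the top and wrist cameras differed by 2–3 mm, so I used a value between them.
- My scene-camera prediction for the button was about 3 pixels off.
- After turning, a wrist-camera fit put the long tooth at 15.5° against the post's 19°. That tooth was cut off at the picture's edge, and the difference is within the 9° tolerance.
- The wrist pictures before and after the press differed in 2,728 pixels. I handed in without tracing why; it may be shadows or image edges, as nothing looked displaced.

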